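# Close the long laser's beam shutter

### The job

Before anyone changes the optics on this bench, close the beam shutter of the long, smooth-topped laser head: put a fingertip into the recessed slot on its top and slide the small flush tab to the robot's left, all the way to the end of its travel, so that the shutter blade covers the beam aperture. Leave the shutter of the short laser with the cooling fins open as it is, and take the hand away.

Things in the scene. Friction and masses are not known exactly. Their poses are not given: they have to be found in the camera images.
- long_laser: Long laser head: fixed dark box, smooth top 80 mm up, 120 wide (y), x -150 (rear) to +50 mm (front). A loose lens cap may lie on its rear. Origin: on the table under the slot's centre; z up, x along the beam (away from the robot within 0.35 rad), y to the robot's left. Slot in the top: x -18 to 18, y -46 to 46, 12 mm deep. Front: 12 mm aperture at y 0, 45 up, and the shutter blade, 32 wide.
- long_shutter (a joint): Tab in the long laser's slot, in m along +y: 0 = open (starts at 0 to 0.006), 0.030 = closed, at its stop. Tab: aluminium, 22 (x) by 14 mm (y), fills the slot's depth, top flush with the case; centre at x 0, y 7 mm + this value. Up to 46 mm of slot is free on its -y side: shut fingertips fit in there and push it. About 2 N friction, no spring; it carries the blade across the aperture.
- short_laser: Short laser head, to be left alone: same kind of box, with the same slot, tab, blade, origin and axes, beside the long one (left or right), but only 135 mm long (x -85 to +50) and with seven upright aluminium cooling fins, up to 94 mm above the table, on the rear of its top.
- short_shutter (a joint): Tab in the short laser's slot, in m, same meaning: 0 = open (starts at 0 to 0.004), 0.030 = closed. It must stay open.

How it is judged:
By the outcome, as a careful person would: the job done as asked, in the order asked, and still so for the second after the job is handed in, with the robot touching nothing.
It also fails if it takes over 29 s, if anything falls off the work surface, if the arm or the gripper's body presses on something with over 40 N, if the wrist force passes 120 N, or if a joint passes its speed limit or range.

### The arm

A 6-joint arm with a two-finger parallel gripper is mounted at the origin on the work surface. World frame = base frame: x ahead of the robot, y to its left, z up, the work surface at z = 0. Lengths are in m, angles in rad, forces in N, time in s.
With the tool pointing down it reaches from about 0.35 to 0.8 m from the base axis. Payload 7.3 kg.
Tool frame: the origin (TCP) lies at the very end of the fingers, on their centre line; the grasp point (between the pads) lies 19 mm behind it; z points along the fingers, y is the direction in which the jaws open and shut (so a half turn about z gives the same grasp; the last joint's range is limited). The gripper opens to 85 mm and grips with 20 to 120 N. Pads are 22 mm wide; open, the fingers measure 114 mm over their backs; the gripper's body (76 mm by 85 mm) begins 54 mm behind the grasp point. The pads swing forward as they close: fully open they stand 13 mm farther back than shut.
Start: joints at [-1.319, 0.342, 1.524, -0, 1.275, -0.146], TCP at [0.203, -0.484, 0.231] pointing down, gripper open.
Joint ranges: [-2.53, 2.53], [-0.77, 2.02], [0.04, 2.7], [-1, 4.14], [0.28, 2.66], [-3.11, 3.11]. Speed limits (rad/s): [2.57, 2.57, 3.14, 3.14, 3.14, 3.14].

### API

Orientations are given as a unit quaternion [w, x, y, z].
In Python, from cell import manip, viewer gives the robot as it stands. The module is installed in compiled form; this text tells all that it offers.
- The arm moves only by the shell command python3 -m creep 'ROWS' [FORCE]. ROWS is JSON, a list of rows, each a list of 3 entries, a list of its own where there are three numbers: the shift along the tool's x, y, z in mm, then the turn about the tool's z in degrees, then the finger opening in mm, from 0 to 85.4. In form: [[[x, y, z], roll, grip], ...]. A call has 1 to 10 rows; each row shifts and turns the commanded pose from where the row before left it, along the tool's axes as they then stand; what a row does not reach is not made up. A row lasts 1/12 s, in which the tool goes at most 41.7 mm and 7.16 degrees, less where a joint would pass 70% of its speed; a pose out of reach is approached as far as the arm can. A call with a gripper value outside its range is refused whole. The fingers move at their own pace and stop on an object; FORCE is the grip in N (left out, the last holds). Time passes only in rows, so rows that do not move let the fingers close. It gives the time, the measured TCP pose, the force and the opening at its end, in the units of the state.
- manip.state(): the state, without advancing time (a new reading comes with each control period).
- viewer.camera(name): name is "side" or "top" or "wrist"; returns a dict with "frame" (400x640x3 uint8, red, green, blue), "range_z" (400x640 float32, m along the optical axis (not along the pixel's ray), 0 where there is no reading), "fx", "fy", "cx", "cy" (pixels), "R" (3x3) and "t" (3): a world point X has camera coordinates R X + t. Camera axes: x right, y down, z forward; pixel columns grow to the right and rows downward; lengths in m; the calibration is good to about 2 mm. A picture is of the moment at which its call begins.
- manip.sign_off(): hands the job in, once; it reports no verdict.
The state is a dict: "time_s": time; "qpos": joint angles; "joint_velocities": joint speeds; "joint_torque": joint torques, N m; "tcp_pos": TCP position; "ee_rot": TCP orientation; "wrist_force": force on the tool from outside, world axes, zero at the start; "moment": the same for the moment, N m; "grip_width": finger opening in m.
Only numpy, scipy, OpenCV 4.12 (cv2) and the standard library are available. Lean on these libraries where they do the work, as an engineer would, in place of code of your own. Each camera call takes 0.05 s, during which the arm holds its last target.

## Working session

There is one attempt and no reset: what is moved stays moved. The work goes in short steps, Python scripts to look and compute and a shell command to move; the robot and the scene stay as the last step left them, time stands still between calls to the robot, and variables do not carry over. Pictures are saved under pics/ and viewed, and the job is handed in when it is done.

```bash
mkdir -p pics; python3 - <<'E'
from cell import manip, viewer
import cv2,numpy as np
s=manip.state();print({k:np.round(v,3) for k,v in s.items()})
for n in("top","side"):
    c=viewer.camera(n);cv2.imwrite(f"pics/{n}0.png",c["frame"][:,:,::-1]);np.savez(f"{n}0.npz",**c)
    print(n,c["fx"],c["cx"],c["cy"],c["R"].round(3).tolist(),c["t"])
E
```

```text
{'time_s': np.float64(0.0), 'qpos': array([-1.319,  0.343,  1.525, -0.   ,  1.275, -0.146]), 'joint_velocities': array([-0.   ,  0.001,  0.   , -0.001,  0.   ,  0.001]), 'joint_torque': array([-2.0000e-03, -4.3368e+01, -2.4602e+01, -0.0000e+00,  8.0000e-03,
        0.0000e+00]), 'tcp_pos': array([ 0.203, -0.484,  0.231]), 'ee_rot': array([-0.001,  0.98 ,  0.198, -0.   ]), 'wrist_force': array([-0.345,  0.52 , -0.121]), 'moment': array([ 0.067, -0.002,  0.046]), 'grip_width': np.float64(0.085)}
top 470.296971265513 321.8209332198723 195.91357727960767 [[-0.002, -1.0, -0.018], [-0.991, 0.005, -0.134], [0.134, 0.017, -0.991]] [0.02192369 0.55922532 0.77995182]
side 409.23473316965465 321.67528332738755 201.0610732156661 [[-0.92, -0.392, 0.006], [-0.226, 0.517, -0.826], [0.321, -0.761, -0.564]] [0.5184305  0.20023285 0.6822457 ]
```

View pics/top0.png

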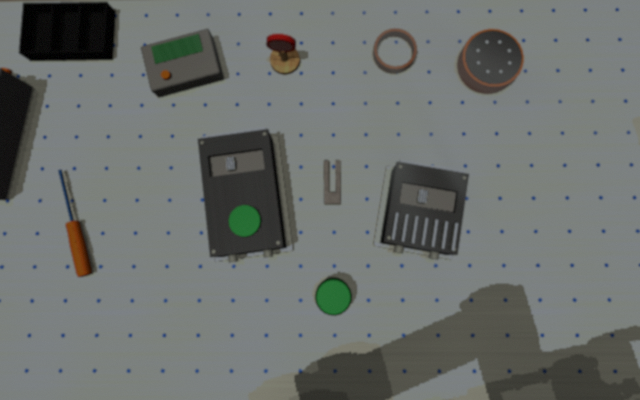

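View pics/side0.png

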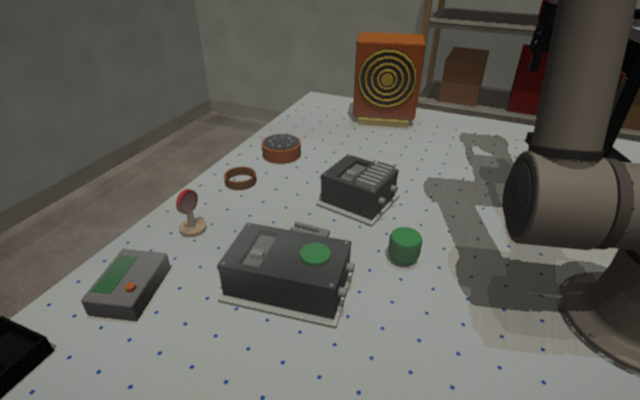

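The top view shows the long laser at about (243,193), with its slot at (236,163) and tab at (231,163). The short finned laser is to its right, with its slot at (428,197). A green cap lies on the rear of the long laser at (244,221). Next I'll measure the slot.

```bash
cat > h.py <<'E'
import numpy as np,cv2
def px(c,u,v,z):
    d=np.array([(u-c["cx"])/c["fx"],(v-c["cy"])/c["fy"],1]);R=c["R"];o=-R.T@c["t"];d=R.T@d
    return o+d*(z-o[2])/d[2]
def dep(c,u,v):
    Z=c["range_z"][int(v),int(u)];return c["R"].T@(np.array([(u-c["cx"])/c["fx"],(v-c["cy"])/c["fy"],1])*Z-c["t"])
E
python3 - <<'E'
from h import *
c=np.load("top0.npz")
f=c["frame"][:,:,::-1]
cv2.imwrite("pics/crop0.png",cv2.resize(f[120:270,180:310],None,fx=4.6,fy=4,interpolation=cv2.INTER_CUBIC)[:600])
# points map: pixel depth in region
for u,v in[(205,140),(231,163),(222,163),(250,163),(244,220),(225,240),(265,190)]:print(u,v,dep(c,u,v).round(4),px(c,u,v,.08).round(4))
# corrected slot contour
g=cv2.cvtColor(f,cv2.COLOR_BGR2GRAY);print(g[150:178:2,200:276:3])
E
```

```text
205 140 [0.6492 0.2152 0.081 ] [0.6495 0.2155 0.08  ]
231 163 [0.6103 0.1712 0.0775] [0.6098 0.1707 0.08  ]
222 163 [0.6123 0.1885 0.0684] [0.6099 0.1857 0.08  ]
250 163 [0.6118 0.1407 0.0693] [0.6096 0.1388 0.08  ]
244 220 [0.5134 0.1449 0.0913] [0.5143 0.147  0.08  ]
225 240 [0.4817 0.1773 0.0809] [0.4817 0.1775 0.08  ]
265 190 [0.5636 0.1129 0.082 ] [0.5639 0.1131 0.08  ]
[[ 52  47  48  48  49  48  45  46  45  47  47  47  45  45  40  37  34  37
   41  51  61  51  47  46  13  73]
 [ 54  47  47  46  46  48  46  47  45  38  35  33  34  39  45  60  66  77
   80  82  86  58  49  46  17  67]
 [ 61  48  48  44  40  36  36  37  38  47  58  64  75  78  82  86  85  87
   88  87  85  59  47  48  20  62]
 [ 62  46  46  25  46  57  66  73  79  87  85  87  85  87  87  88  87  87
   87  86  88  66  47  49  17  59]
 [ 67  47  45  29  81  85  87  85  91 102 103  87  75  87  87  87  87  86
   88  86  87  68  49  47  21  50]
 [ 74  47  46  30  84  87  87  86  90  97 104  93  65  87  87  87  87  87
   88  88  88  72  49  48  30  44]
 [ 80  47  46  29  84  86  87  88  87 103 109 102  57  87  86  87  87  87
   86  87  88  75  48  48  30  38]
 [ 89  46  49  26  76  88  87  87  86 102 106 100  55  88  87  86  87  89
   89  88  88  80  47  48  33  34]
 [ 94  47  47  28  73  87  87  87  87 104 105 101  56  88  87  87  87  87
   88  87  88  83  49  48  39  25]
 [ 99  48  48  26  75  87  86  87  87  98  99  93  61  87  88  87  88  87
   87  86  85  79  49  48  41  20]
 [104  49  47  32  71  87  86  87  87  86  65  62  75  88  86  85  81  80
   74  68  63  55  49  50  46  13]
 [111  48  48  31  58  86  87  86  87  85  78  81  78  74  70  63  57  54
   51  50  50  49  48  48  47  15]
 [118  48  49  33  56  85  84  80  74  71  62  57  56  51  51  50  49  51
   50  50  50  50  50  50  47  12]
 [119  48  47  40  51  64  60  50  50  48  49  49  49  49  48  51  50  51
   50  51  49  48  51  51  49  11]]
```

View pics/crop0.png

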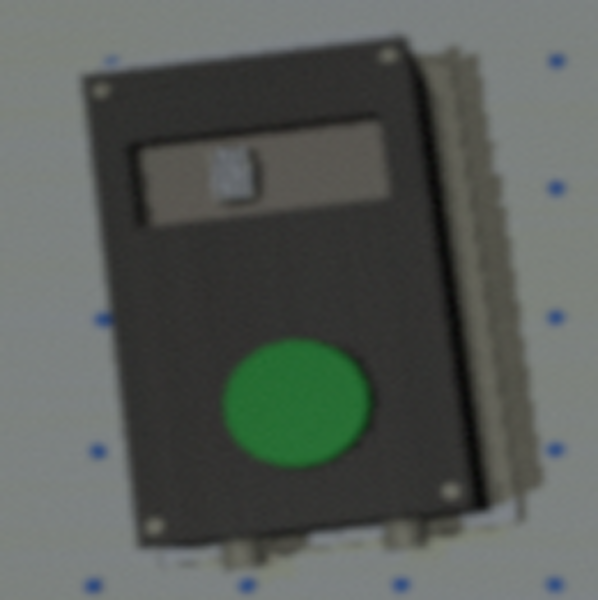

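```bash
python3 - <<'E'
from h import *
from scipy.optimize import least_squares
from scipy.spatial.transform import Rotation
c=np.load("top0.npz")
P=np.array([px(c,180+x/4.6-.4,120+y/4-.4,.08)[:2] for x,y in[(85,75),(407,38),(490,507),(140,547)]])
L=np.array([(.05,.06),(.05,-.06),(-.15,-.06),(-.15,.06)])
# slot corners at top edges
S=np.array([px(c,180+x/4.6-.4,120+y/4-.4,.08)[:2] for x,y in[(128,145),(380,114),(391,196),(138,228)]])
LS=np.array([(.018,.046),(.018,-.046),(-.018,-.046),(-.018,.046)])
def T(p,l):a=p[2];return p[:2]+l@np.array([[np.cos(a),np.sin(a)],[-np.sin(a),np.cos(a)]])
for A,B in((P,L),(S,LS),(np.r_[P,S],np.r_[L,LS])):
    r=least_squares(lambda p:(T(p,B)-A).ravel(),[.6,.16,0]);print(r.x.round(4),(r.fun.reshape(-1,2)*1000).round(1).tolist())
p=r.x
t=np.array([px(c,180+x/4.6-.4,120+y/4-.4,.08)[:2] for x,y in[(232,172)]])
a=p[2];d=(t-p[:2])@np.array([[np.cos(a),-np.sin(a)],[np.sin(a),np.cos(a)]]);print("tab local",d)
from cell import manip
s=manip.state();q=s["ee_rot"];R=Rotation.from_quat(np.r_[q[1:],q[0]]).as_matrix();print(R.round(3))
np.save("laser.npy",p)
for ly in(-.022,):
  g=T(p,np.array([0,ly]));G=np.r_[g,.12]
  print(G,"tool shift mm",(R.T@(G-s["tcp_pos"])*1000).round(1))
E
```

```text
[0.6111 0.1609 0.1412] [[-0.3, 0.0], [1.5, -0.9], [-0.1, 2.9], [-1.1, -2.1]]
[0.611  0.1624 0.1379] [[0.3, -0.1], [0.3, 0.5], [-0.4, 0.0], [-0.1, -0.4]]
[0.611  0.1617 0.1429] [[-0.4, 0.9], [1.5, 0.0], [0.0, 3.5], [-1.3, -1.6], [0.1, -0.8], [0.5, -0.1], [-0.2, -0.7], [-0.3, -1.2]]
tab local [[0.00095496 0.01059623]]
[[ 0.922  0.387 -0.   ]
 [ 0.387 -0.922  0.001]
 [ 0.    -0.001 -1.   ]]
[0.61416445 0.13989355 0.12      ] tool shift mm [ 620.3 -415.5  111.4]
```

Slot centre fits to (0.611, 0.162) with yaw 0.139 and sub-mm residuals. The tab is at local y of about 10.5 mm, so the shutter is about 3.5 mm along. I'll line up the roll and shut the fingers first.

```bash
python3 -m creep '[[[0,0,0],7,0],[[0,0,0],7,0],[[0,0,0],0.8,0]]' 60
cat >> h.py <<'E'
def shift(lx,ly,z):
    from cell import manip
    from scipy.spatial.transform import Rotation
    p=np.array([.611,.1622]);a=.139
    s=manip.state();q=s["ee_rot"];R=Rotation.from_quat(np.r_[q[1:],q[0]]).as_matrix()
    g=p+np.array([np.cos(a)*lx-np.sin(a)*ly,np.sin(a)*lx+np.cos(a)*ly])
    d=s["tcp_pos"]-np.r_[p,0]
    print("t",s["time_s"],"tcp",s["tcp_pos"].round(4),"local",(np.array([np.cos(a)*d[0]+np.sin(a)*d[1],-np.sin(a)*d[0]+np.cos(a)*d[1],d[2]])*1000).round(1),"yawerr deg",np.degrees(np.arctan2(R[1,0],R[0,0])-a).round(2),"F",s["wrist_force"].round(1),"grip",s["grip_width"])
    print("shift",(R.T@(np.r_[g,z]-s["tcp_pos"])*1000).round(1))
E
python3 -c "
from h import *
shift(0,-.023,.231)"
```

```text
time_s: 0.35
tcp_pos: [0.2033, -0.4838, 0.2309]
ee_rot: [-0.0, 0.998, 0.067, -0.0]
wrist_force: [0.8, -0.3, -1.4]
grip_width: 0.0515
t 0.35 tcp [ 0.2033 -0.4838  0.2309] local [-493.2 -583.3  230.9] yawerr deg -0.24 F [ 0.8 -0.3 -1.4] grip 0.051512439724985606
shift [ 4.909e+02 -5.623e+02  4.000e-01]
```

```bash
python3 -m creep '[[[26,-30,0],0,0],[[26,-30,0],0,0],[[26,-30,0],0,0],[[26,-30,0],0,0],[[26,-30,0],0,0],[[26,-30,0],0,0],[[26,-30,0],0,0],[[26,-30,0],0,0],[[26,-30,0],0,0],[[0,0,0],0,0]]'
python3 -c "
from h import *
shift(0,-.023,.231)"
```

```text
time_s: 1.18
tcp_pos: [0.4, -0.1785, 0.2313]
ee_rot: [-0.001, 0.997, 0.075, 0.001]
wrist_force: [-0.3, 0.4, -0.1]
grip_width: -0.0003
t 1.1833 tcp [ 0.4    -0.1785  0.2313] local [-256.1 -308.2  231.3] yawerr deg 0.59 F [-0.3  0.4 -0.1] grip -0.0002669357786898639
shift [ 259.1 -282.6    1.3]
```

```bash
python3 -m creep '[[[26,-28,0],0.6,0],[[26,-28,0],0,0],[[26,-28,0],0,0],[[26,-28,0],0,0],[[26,-28,0],0,0],[[26,-28,0],0,0],[[26,-28,0],0,0],[[26,-28,0],0,0],[[26,-28,0],0,0],[[0,0,0],0,0]]'
python3 -c "
from h import *
shift(0,-.023,.11)"
```

```text
time_s: 2.02
tcp_pos: [0.5992, 0.1012, 0.23]
ee_rot: [-0.001, 0.998, 0.068, 0.0]
wrist_force: [-1.8, 0.3, -0.7]
grip_width: -0.0005
t 2.0167 tcp [0.5992 0.1012 0.23  ] local [-20.1 -58.8 230. ] yawerr deg -0.14 F [-1.8  0.3 -0.7] grip -0.000520201921797595
shift [ 19.9 -35.6 120. ]
```

```bash
python3 -m creep '[[[20,-35,0],0,0],[[0,0,30],0,0],[[0,0,30],0,0],[[0,0,30],0,0],[[0,0,28],0,0],[[0,0,0],0,0],[[0,0,0],0,0],[[0,0,0],0,0]]'
python3 - <<'E'
from h import *
from cell import viewer
shift(0,-.023,.073)
c=viewer.camera("wrist");cv2.imwrite("pics/w1.png",c["frame"][:,:,::-1])
c=viewer.camera("top");cv2.imwrite("pics/t1.png",cv2.resize(c["frame"][100:250,170:330,::-1],None,fx=4.5,fy=4))
E
```

```text
time_s: 2.68
tcp_pos: [0.6132, 0.1331, 0.115]
ee_rot: [0.0, 0.998, 0.065, 0.001]
wrist_force: [0.4, 0.5, 0.8]
grip_width: 0.0002
t 2.6833 tcp [0.6132 0.1331 0.115 ] local [ -1.8 -29.1 115. ] yawerr deg -0.53 F [0.4 0.5 0.8] grip 0.00017336856923352295
shift [ 1.7 -6.1 42. ]
```

View pics/w1.png

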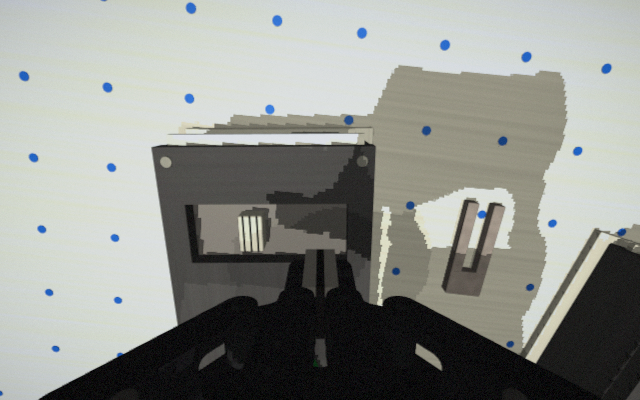

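View pics/t1.png

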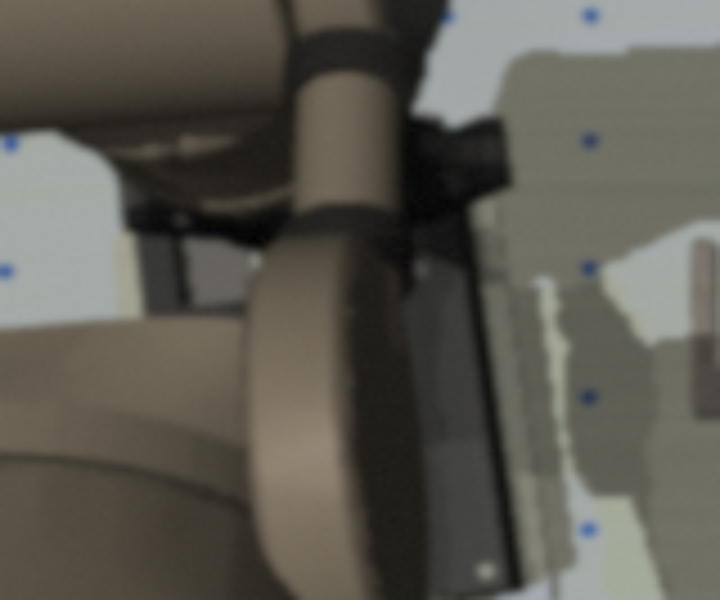

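The wrist view shows the slot at u 187–347, v 205–260, with the tab at (252,232). The shut fingertips are at about (322,250), above the slot's right part. I'll cross-check the slot position from the wrist camera before entering.

```bash
python3 - <<'E'
from h import *
from cell import viewer,manip
c=viewer.camera("wrist")
for n,u,v,z in[("TLslot",187,205,.08),("TRslot",347,205,.08),("BLslot",193,262,.08),("TL case",153,147,.08),("TR case",375,146,.08),("tabR",264,250,.08),("tabL",241,252,.08)]:
    p=px(c,u,v,z)[:2]-[.611,.1622];a=.139
    print(n,dep(c,u,v).round(3),(np.array([np.cos(a)*p[0]+np.sin(a)*p[1],-np.sin(a)*p[0]+np.cos(a)*p[1]])*1000).round(1))
X=c["R"]@manip.state()["tcp_pos"]+c["t"];print("tcp px",c["fx"]*X[0]/X[2]+c["cx"],c["fy"]*X[1]/X[2]+c["cy"])
Z=c["range_z"];print(Z[235:275:5,290:360:6].round(3))
E
```

```text
TLslot [0.623 0.212 0.078] [19.5 46.5]
TRslot [0.634 0.121 0.074] [ 18.7 -43.7]
BLslot [0.588 0.207 0.078] [-15.7  47.2]
TL case [0.64  0.268 0.   ] [52.  60.8]
TR case [ 0.663  0.097 -0.001] [ 51.4 -58.2]
tabR [0.597 0.167 0.068] [-8.4  4.7]
tabL [0.594 0.181 0.069] [-9.5 18.3]
tcp px 321.3703742006874 266.6603455388058
[[0.201 0.203 0.202 0.201 0.202 0.202 0.203 0.203 0.204 0.202 0.191 0.19 ]
 [0.203 0.205 0.203 0.204 0.204 0.204 0.203 0.203 0.203 0.203 0.191 0.193]
 [0.205 0.206 0.206 0.205 0.203 0.205 0.203 0.204 0.205 0.206 0.194 0.192]
 [0.206 0.206 0.206 0.149 0.15  0.149 0.15  0.149 0.206 0.205 0.195 0.194]
 [0.206 0.206 0.206 0.144 0.145 0.144 0.143 0.145 0.207 0.207 0.195 0.194]
 [0.199 0.148 0.149 0.139 0.14  0.139 0.138 0.139 0.148 0.148 0.195 0.196]
 [0.143 0.144 0.143 0.136 0.134 0.136 0.135 0.136 0.144 0.145 0.143 0.196]
 [0.14  0.139 0.14  0.13  0.131 0.131 0.131 0.131 0.138 0.139 0.14  0.198]]
```

```bash
python3 -m creep '[[[2.5,-6,10],-0.5,0],[[0,0,15],0,0],[[0,0,0],0,0],[[0,0,0],0,0]]'
python3 -c "
from h import *
shift(.001,-.023,.073)"
```

```text
time_s: 3.17
tcp_pos: [0.6135, 0.1399, 0.0877]
ee_rot: [0.0, 0.998, 0.069, -0.001]
wrist_force: [-0.1, 0.2, -0.1]
grip_width: 0.0001
t 3.1667 tcp [0.6135 0.1399 0.0877] local [ -0.6 -22.4  87.7] yawerr deg -0.04 F [-0.1  0.2 -0.1] grip 0.00010478497856909765
shift [ 1.7  0.6 14.7]
```

```bash
python3 -m creep '[[[1.5,0.5,5],0,0],[[0,0,4],0,0],[[0,0,4],0,0],[[0,0,1],0,0],[[0,0,0],0,0],[[0,0,0],0,0]]'
python3 - <<'E'
from h import *
from cell import viewer
shift(.001,-.023,.073)
c=viewer.camera("wrist");cv2.imwrite("pics/w2.png",c["frame"][:,:,::-1])
E
```

```text
time_s: 3.67
tcp_pos: [0.6156, 0.1394, 0.0744]
ee_rot: [0.0, 0.998, 0.069, 0.0]
wrist_force: [0.1, 0.4, 0.1]
grip_width: -0.0
t 3.6667 tcp [0.6156 0.1394 0.0744] local [  1.4 -23.2  74.4] yawerr deg -0.08 F [0.1 0.4 0.1] grip -3.3576278496319686e-05
shift [-0.4 -0.2  1.4]
```

View pics/w2.png

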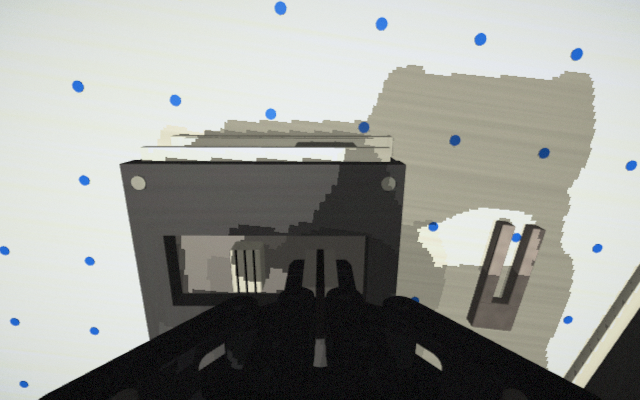

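The fingertips are in the slot without touching anything (force about 0). The tab is at (247,268), left of the fingers. Now I'll push left.

```bash
python3 -m creep '[[[0,-5,0.8],0,0],[[0,-5,0],0,0],[[0,-4,0],0,0],[[0,-4,0],0,0],[[0,-4,0],0,0],[[0,-4,0],0,0],[[0,-3,0],0,0],[[0,0,0],0,0]]'
python3 - <<'E'
from h import *
from cell import viewer
shift(.001,.016,.073)
c=viewer.camera("wrist");cv2.imwrite("pics/w3.png",c["frame"][:,:,::-1])
E
```

```text
time_s: 4.38
tcp_pos: [0.6115, 0.1688, 0.0736]
ee_rot: [-0.0, 0.998, 0.069, 0.0]
wrist_force: [0.6, 0.9, 1.3]
grip_width: -0.0
t 4.3833 tcp [0.6115 0.1688 0.0736] local [ 1.4  6.5 73.6] yawerr deg -0.04 F [0.6 0.9 1.3] grip -4.686359073291771e-05
shift [-0.4 -9.5  0.6]
```

View pics/w3.png

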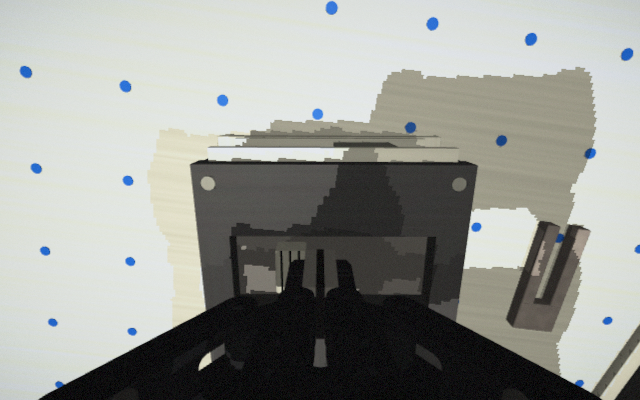

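The fingers are pushing the tab, which is now at (290,265). I'll continue towards the stop.

```bash
python3 -m creep '[[[0,-3,0],0,0],[[0,-3,0],0,0],[[0,-2,0],0,0],[[0,0,0],0,0],[[0,0,0],0,0]]'
python3 - <<'E'
from h import *
from cell import viewer
shift(.001,.016,.073)
c=viewer.camera("wrist");cv2.imwrite("pics/w4.png",c["frame"][:,:,::-1])
E
```

```text
time_s: 4.85
tcp_pos: [0.6105, 0.1764, 0.0736]
ee_rot: [-0.0, 0.998, 0.069, 0.0]
wrist_force: [1.1, -0.0, 1.6]
grip_width: -0.0003
t 4.85 tcp [0.6105 0.1764 0.0736] local [ 1.5 14.1 73.6] yawerr deg -0.07 F [ 1.1 -0.   1.6] grip -0.00030483356854484837
shift [-0.5 -1.9  0.6]
```

View pics/w4.png

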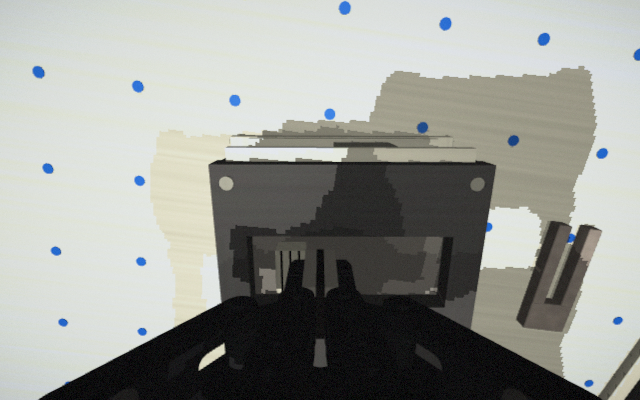

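The tab's left edge is at u≈276 and the slot end is at ≈250, so roughly 9 mm of travel remains.

```bash
python3 -m creep '[[[0,-3,0],0,0],[[0,-2,0],0,0],[[0,-1,0],0,0],[[0,0,0],0,0],[[0,0,0],0,0]]'; python3 -m creep '[[[0,-1,0],0,0],[[0,0,0],0,0],[[0,0,0],0,0]]'
python3 -m creep '[[[0,-1,0],0,0],[[0,0,0],0,0],[[0,0,0],0,0]]'
python3 - <<'E'
from h import *
from cell import viewer
shift(.001,.022,.073)
c=viewer.camera("wrist");cv2.imwrite("pics/w5.png",cv2.resize(c["frame"][200:330,200:400,::-1],None,fx=4,fy=4))
E
```

```text
time_s: 5.32
tcp_pos: [0.6097, 0.1822, 0.0736]
ee_rot: [-0.0, 0.998, 0.069, 0.0]
wrist_force: [0.7, -0.1, 1.6]
grip_width: 0.0002
time_s: 5.57
tcp_pos: [0.6096, 0.183, 0.0736]
ee_rot: [-0.0, 0.998, 0.069, 0.0]
wrist_force: [1.1, -0.6, 1.7]
grip_width: 0.0002
time_s: 5.82
tcp_pos: [0.6094, 0.184, 0.0736]
ee_rot: [0.0, 0.998, 0.069, 0.0]
wrist_force: [0.4, -1.0, 3.3]
grip_width: 0.0001
t 5.8167 tcp [0.6094 0.184  0.0736] local [ 1.4 21.8 73.6] yawerr deg -0.07 F [ 0.4 -1.   3.3] grip 6.171207422653714e-05
shift [-0.4 -0.2  0.6]
```

View pics/w5.png

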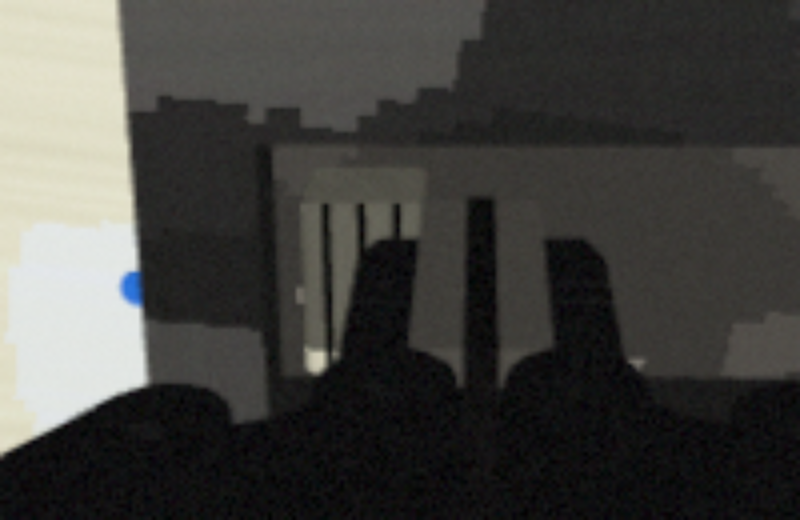

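```bash
python3 -m creep '[[[0,-1,0],0,0],[[0,0,0],0,0],[[0,0,0],0,0]]'; python3 -m creep '[[[0,-1,0],0,0],[[0,0,0],0,0],[[0,0,0],0,0]]'

```

```text
time_s: 6.12
tcp_pos: [0.6093, 0.1851, 0.0736]
ee_rot: [0.0, 0.998, 0.069, 0.0]
wrist_force: [1.4, -1.7, 3.0]
grip_width: -0.0004
time_s: 6.37
tcp_pos: [0.6092, 0.1861, 0.0736]
ee_rot: [-0.0, 0.998, 0.069, 0.0]
wrist_force: [1.9, -1.9, 3.7]
grip_width: 0.0
```

```bash
python3 -m creep '[[[0,-1,0],0,0],[[0,0,0],0,0],[[0,0,0],0,0]]'; python3 -m creep '[[[0,-0.8,0],0,0],[[0,0,0],0,0],[[0,0,0],0,0]]'
python3 - <<'E'
from h import *
from cell import viewer
shift(.001,.022,.073)
c=viewer.camera("wrist");cv2.imwrite("pics/w6.png",cv2.resize(c["frame"][200:330,200:400,::-1],None,fx=4,fy=4))
E
```

```text
time_s: 6.62
tcp_pos: [0.6091, 0.1867, 0.0736]
ee_rot: [0.0, 0.998, 0.069, 0.0]
wrist_force: [1.4, -3.4, 4.1]
grip_width: -0.0002
time_s: 6.87
tcp_pos: [0.609, 0.1867, 0.0736]
ee_rot: [0.001, 0.998, 0.069, 0.0]
wrist_force: [1.7, -6.2, 3.6]
grip_width: 0.0002
t 6.8667 tcp [0.609  0.1867 0.0736] local [ 1.5 24.6 73.6] yawerr deg -0.08 F [ 1.7 -6.2  3.6] grip 0.00016915579566946973
shift [-0.5  2.6  0.6]
```

View pics/w6.png

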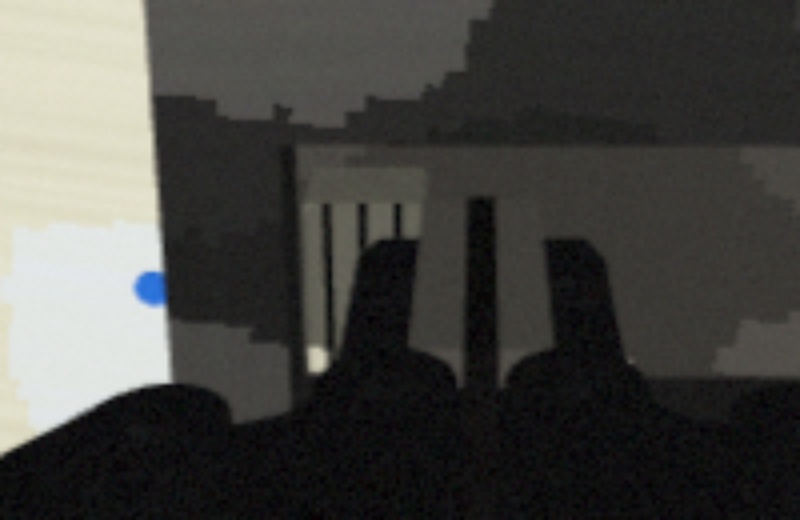

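The TCP stalls at y=0.1867 while the force climbs, and the tab is almost at the slot end, so this is the stop. I'll press slightly more, then back off and lift.

```bash
python3 -m creep '[[[0,-1.5,0],0,0],[[0,0,0],0,0],[[0,0,0],0,0]]'; python3 -m creep '[[[0,4,0],0,0],[[0,4,0],0,0],[[0,4,0],0,0],[[0,0,0],0,0]]'
python3 -m creep '[[[0,0,-15],0,0],[[0,0,-30],0,0],[[0,0,-35],0,0],[[0,0,-35],0,0],[[0,30,-10],0,0],[[-10,38,0],0,0],[[-10,38,0],0,0],[[-10,38,0],0,0],[[-10,38,0],0,0],[[0,0,0],0,0]]'
python3 -m creep '[[[-20,35,0],0,0],[[-20,35,0],0,0],[[-20,35,0],0,0],[[-20,35,0],0,0],[[0,0,0],0,0],[[0,0,0],0,0]]'
python3 - <<'E'
from h import *
from cell import viewer
shift(.001,.022,.073)
c=viewer.camera("top");cv2.imwrite("pics/t7.png",c["frame"][:,:,::-1])
cv2.imwrite("pics/t7c.png",cv2.resize(c["frame"][120:270,180:310,::-1],None,fx=4.6,fy=4,interpolation=cv2.INTER_CUBIC))
c=viewer.camera("side");cv2.imwrite("pics/s7.png",c["frame"][:,:,::-1])
E
```

```text
time_s: 7.17
tcp_pos: [0.609, 0.1869, 0.0735]
ee_rot: [0.002, 0.998, 0.069, 0.0]
wrist_force: [3.1, -11.9, 4.5]
grip_width: -0.0002
time_s: 7.5
tcp_pos: [0.6103, 0.1773, 0.0735]
ee_rot: [-0.0, 0.998, 0.069, 0.0]
wrist_force: [1.4, -0.3, 4.0]
grip_width: 0.0001
time_s: 8.33
tcp_pos: [0.594, -0.0149, 0.1976]
ee_rot: [0.001, 0.998, 0.066, -0.002]
wrist_force: [0.4, 1.2, 0.2]
grip_width: 0.0001
time_s: 8.83
tcp_pos: [0.5344, -0.1594, 0.1978]
ee_rot: [-0.001, 0.998, 0.067, -0.001]
wrist_force: [-0.5, -1.2, 0.1]
grip_width: -0.0001
t 8.8333 tcp [ 0.5344 -0.1594  0.1978] local [-120.5 -307.9  197.8] yawerr deg -0.3 F [-0.5 -1.2  0.1] grip -0.0001285251585587684
shift [ 120.  -330.4  125. ]
```

View pics/t7.png

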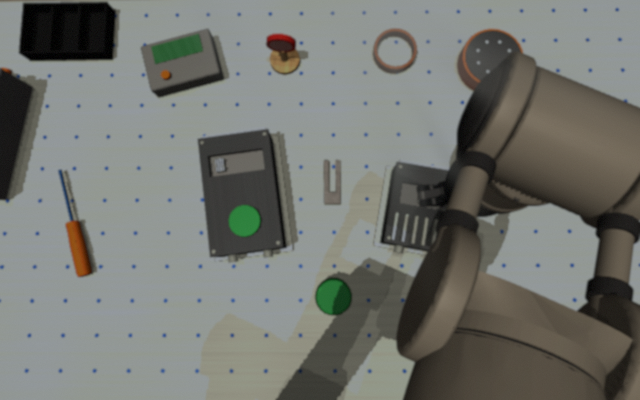

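View pics/t7c.png

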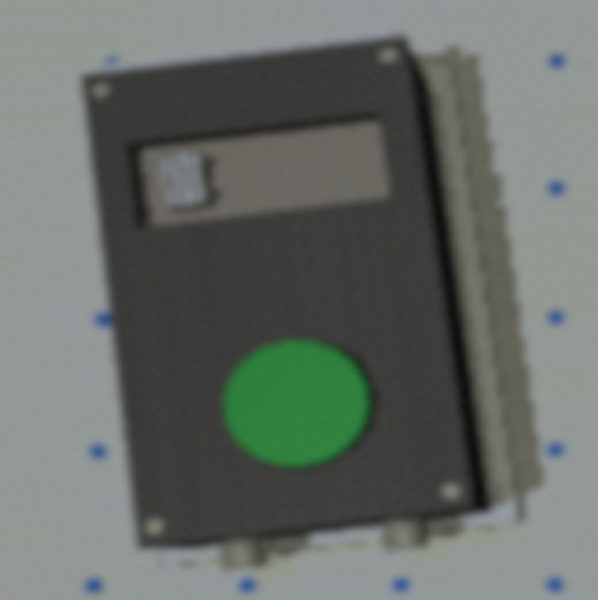

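View pics/s7.png

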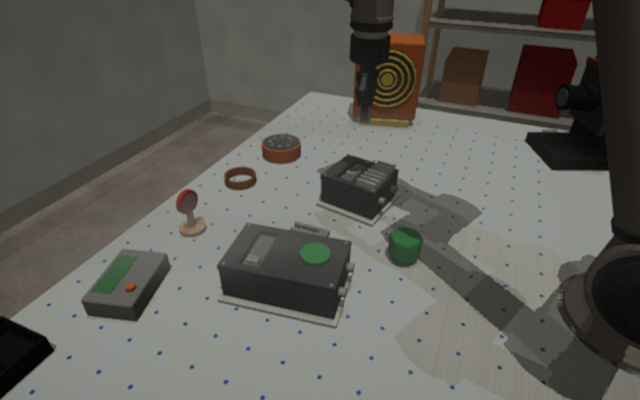

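The tab now measures about 28 mm from the slot centre (roughly 0.021 on the joint). The wrist view put it near 37–38 mm while pressed, so the sideways back-off dragged it back. The fingers were resting on its top with about 4 N of vertical force. I'll push again slightly shallower, then unload and lift straight up.

```bash
python3 - <<'E'
from h import *
shift(.001,-.008,.198)
E
```

```text
t 8.9333 tcp [ 0.5354 -0.1572  0.1979] local [-119.1 -305.8  197.9] yawerr deg -0.08 F [ 0.1 -0.6 -0.3] grip 9.051013635821134e-05
shift [ 1.197e+02 -2.980e+02  2.000e-01]
```

```bash
python3 -m creep '[[[15,-37,0],0,0],[[15,-37,0],0,0],[[15,-37,0],0,0],[[15,-37,0],0,0],[[15,-37,0],0,0],[[15,-37,0],0,0],[[15,-37,0],0,0],[[15,-37,0],0,0],[[0,0,0],0,0],[[0,0,0],0,0]]'
python3 -c "
from h import *
shift(.001,-.008,.09)"
```

```text
time_s: 9.77
tcp_pos: [0.613, 0.1562, 0.1976]
ee_rot: [-0.0, 0.997, 0.072, -0.001]
wrist_force: [-1.8, -0.5, -0.1]
grip_width: -0.0002
t 9.7667 tcp [0.613  0.1562 0.1976] local [  1.1  -6.2 197.6] yawerr deg 0.31 F [-1.8 -0.5 -0.1] grip -0.00015892987848504784
shift [  0.    1.8 107.6]
```

```bash
python3 -m creep '[[[0,1,35],0.3,0],[[0,0,35],0,0],[[0,0,25],0,0],[[0,0,12],0,0],[[0,0,0],0,0],[[0,0,0],0,0],[[0,0,0],0,0]]'
python3 -c "
from h import *
shift(.001,-.008,.0755)"
```

```text
time_s: 10.35
tcp_pos: [0.6152, 0.1507, 0.0935]
ee_rot: [-0.0, 0.998, 0.066, 0.002]
wrist_force: [0.6, -0.3, -0.3]
grip_width: -0.0
t 10.35 tcp [0.6152 0.1507 0.0935] local [  2.5 -12.   93.5] yawerr deg -0.38 F [ 0.6 -0.3 -0.3] grip -1.9226483394435085e-05
shift [-1.6 -4.  18. ]
```

```bash
python3 -m creep '[[[-1.5,-2,8],-0.3,0],[[0,0,6],0,0],[[0,0,4],0,0],[[0,0,0],0,0],[[0,0,0],0,0]]'
python3 - <<'E'
from h import *
from cell import viewer
shift(.001,.024,.0755)
c=viewer.camera("wrist");cv2.imwrite("pics/w8.png",cv2.resize(c["frame"][200:330,200:400,::-1],None,fx=4,fy=4))
E
```

```text
time_s: 10.77
tcp_pos: [0.6121, 0.1523, 0.0732]
ee_rot: [0.0, 0.998, 0.069, -0.0]
wrist_force: [-0.3, 0.7, 0.1]
grip_width: -0.0001
t 10.7667 tcp [0.6121 0.1523 0.0732] local [-0.3 -9.9 73.2] yawerr deg -0.07 F [-0.3  0.7  0.1] grip -0.0001380558807240698
shift [  1.3 -33.9  -2.3]
```

View pics/w8.png

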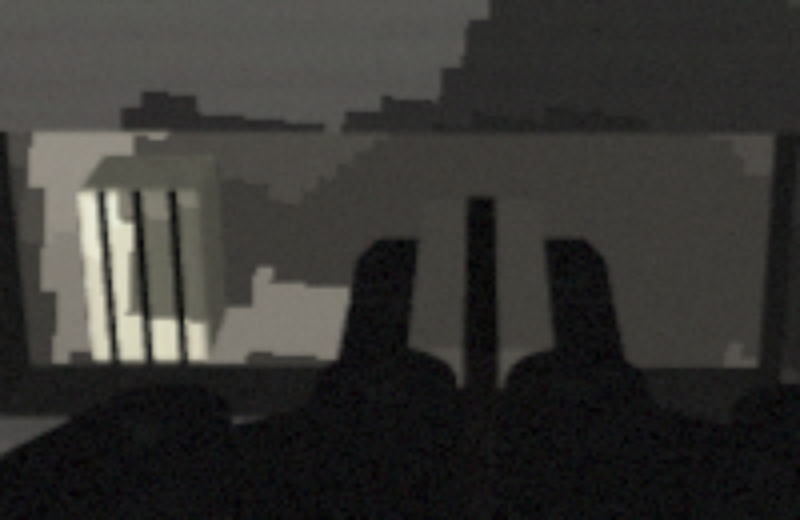

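The tab is clear of the fingers, with a gap of about 8 mm on its left, so it is not fully closed. I'll raise 2.3 mm so nothing rests on its top, then push again.

```bash
python3 -m creep '[[[1,-5,-2.3],0,0],[[0,-5,0],0,0],[[0,-5,0],0,0],[[0,-5,0],0,0],[[0,-4,0],0,0],[[0,-3,0],0,0],[[0,0,0],0,0],[[0,0,0],0,0]]'
python3 -m creep '[[[0,-3,0],0,0],[[0,-2,0],0,0],[[0,0,0],0,0],[[0,0,0],0,0]]'
python3 -c "
from h import *
shift(.001,.0246,.0755)"
```

```text
time_s: 11.48
tcp_pos: [0.6094, 0.1795, 0.0757]
ee_rot: [-0.0, 0.998, 0.069, -0.0]
wrist_force: [0.3, 0.5, 0.4]
grip_width: 0.0002
time_s: 11.82
tcp_pos: [0.6088, 0.1843, 0.0757]
ee_rot: [-0.0, 0.998, 0.069, -0.0]
wrist_force: [0.2, 0.3, -0.0]
grip_width: 0.0
t 11.8167 tcp [0.6088 0.1843 0.0757] local [ 0.8 22.2 75.7] yawerr deg -0.07 F [ 0.2  0.3 -0. ] grip 1.3465632124143544e-06
shift [ 0.2 -2.4  0.2]
```

```bash
python3 -m creep '[[[0,-2,0],0,0],[[0,0,0],0,0],[[0,0,0],0,0]]'
python3 -m creep '[[[0,-1,0],0,0],[[0,0,0],0,0],[[0,0,0],0,0]]'
python3 -m creep '[[[0,-1,0],0,0],[[0,0,0],0,0],[[0,0,0],0,0]]'
python3 - <<'E'
from h import *
from cell import viewer
shift(.001,.024,.0755)
c=viewer.camera("wrist");cv2.imwrite("pics/w9.png",cv2.resize(c["frame"][200:330,200:400,::-1],None,fx=4,fy=4))
E
```

```text
time_s: 12.07
tcp_pos: [0.6085, 0.1862, 0.0757]
ee_rot: [0.0, 0.998, 0.069, -0.0]
wrist_force: [-0.8, -1.5, -0.8]
grip_width: -0.0001
time_s: 12.32
tcp_pos: [0.6085, 0.1866, 0.0757]
ee_rot: [0.0, 0.998, 0.069, -0.0]
wrist_force: [0.9, -4.5, -1.8]
grip_width: -0.0002
time_s: 12.57
tcp_pos: [0.6084, 0.1867, 0.0757]
ee_rot: [0.001, 0.998, 0.069, -0.0]
wrist_force: [0.9, -7.6, -1.2]
grip_width: -0.0001
t 12.5667 tcp [0.6084 0.1867 0.0757] local [ 0.9 24.7 75.7] yawerr deg -0.08 F [ 0.9 -7.6 -1.2] grip -9.323339889765246e-05
shift [0.1 0.6 0.2]
```

View pics/w9.png

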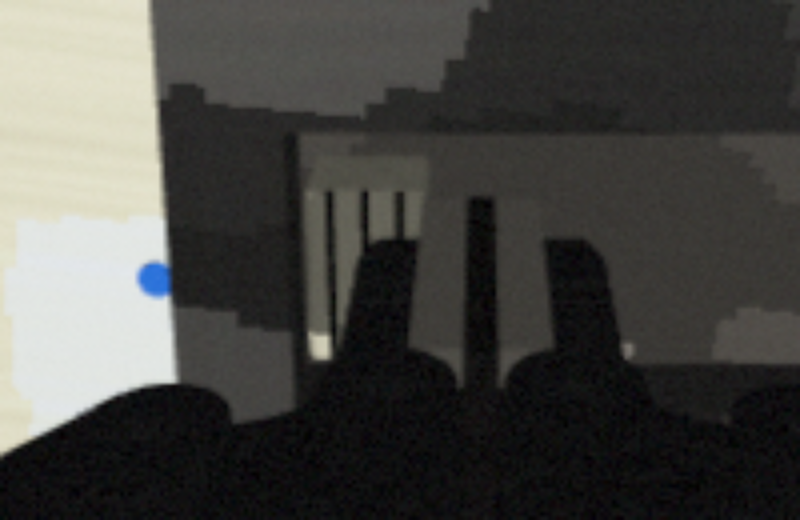

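It is at the stop again: stalled at y=0.1867 with 7.6 N lateral. I'll unload slightly, then lift straight up.

```bash
python3 -m creep '[[[0,1.6,0],0,0],[[0,0,0],0,0]]'; python3 -m creep '[[[0,0,-4],0,0],[[0,0,-4],0,0],[[0,0,-10],0,0],[[0,0,0],0,0]]'
python3 - <<'E'
from h import *
from cell import viewer
shift(.001,.024,.0755)
c=viewer.camera("wrist");cv2.imwrite("pics/w10.png",cv2.resize(c["frame"][180:310,200:400,::-1],None,fx=4,fy=4))
E
```

```text
time_s: 12.78
tcp_pos: [0.6085, 0.1866, 0.0758]
ee_rot: [-0.0, 0.998, 0.069, 0.0]
wrist_force: [0.8, -3.6, -0.1]
grip_width: 0.0004
time_s: 13.12
tcp_pos: [0.6097, 0.1874, 0.0965]
ee_rot: [-0.0, 0.998, 0.069, 0.002]
wrist_force: [0.8, -0.8, 0.2]
grip_width: 0.0001
t 13.1167 tcp [0.6097 0.1874 0.0965] local [ 2.2 25.2 96.5] yawerr deg -0.05 F [ 0.8 -0.8  0.2] grip 0.00014554822667126353
shift [-1.2  1.2 20.9]
```

View pics/w10.png

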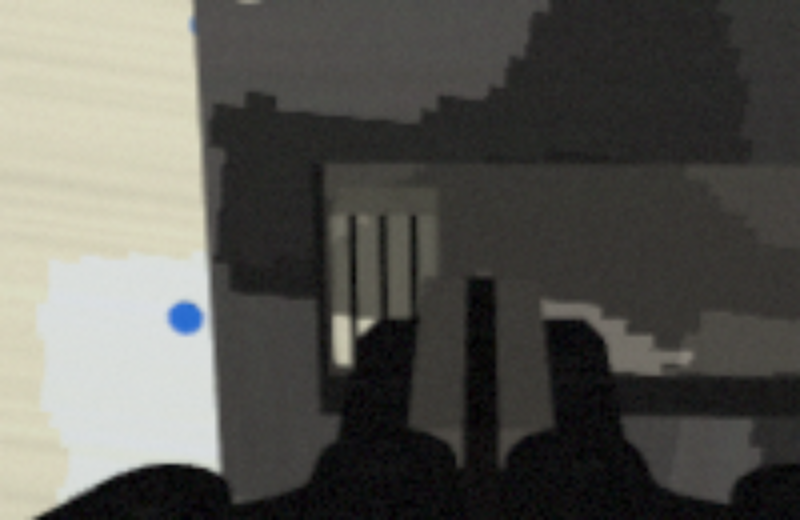

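The tab stayed at the slot's left end, with only about 2 mm of gap. Now I'll lift away and check.

```bash

python3 -m creep '[[[0,0,-35],0,0],[[0,0,-35],0,0],[[0,0,-30],0,0],[[0,30,-10],0,0],[[-10,38,0],0,0],[[-10,38,0],0,0],[[-10,38,0],0,0],[[-10,38,0],0,0],[[-20,35,0],0,0],[[-20,35,0],0,0]]'
python3 -m creep '[[[-20,35,0],0,0],[[-20,35,0],0,0],[[-25,32,0],0,0],[[-25,32,0],0,0],[[-25,32,0],0,0],[[-25,32,0],0,0],[[-25,32,0],0,0],[[0,0,0],0,0],[[0,0,0],0,0]]'
python3 - <<'E'
from h import *
from cell import viewer
shift(.001,.022,.073)
c=viewer.camera("top");cv2.imwrite("pics/t11.png",c["frame"][:,:,::-1])
f=cv2.resize(c["frame"][120:270,180:310,::-1],None,fx=4.6,fy=4,interpolation=cv2.INTER_CUBIC)
cv2.imwrite("pics/t11c.png",f)
c=viewer.camera("side");cv2.imwrite("pics/s11.png",cv2.resize(c["frame"][140:330,180:440,::-1],None,fx=3,fy=3))
E
```

```text
time_s: 14.0
tcp_pos: [0.5633, -0.0755, 0.2038]
ee_rot: [-0.0, 0.998, 0.069, 0.0]
wrist_force: [-0.7, -0.2, -0.2]
grip_width: -0.0001
time_s: 14.75
tcp_pos: [0.431, -0.326, 0.2039]
ee_rot: [0.0, 0.998, 0.067, 0.0]
wrist_force: [0.8, 0.2, -0.5]
grip_width: 0.0001
t 14.75 tcp [ 0.431  -0.326   0.2039] local [-245.9 -458.5  203.9] yawerr deg -0.31 F [ 0.8  0.2 -0.5] grip 0.00010963543185542988
shift [ 244.3 -481.9  131. ]
```

View pics/t11.png

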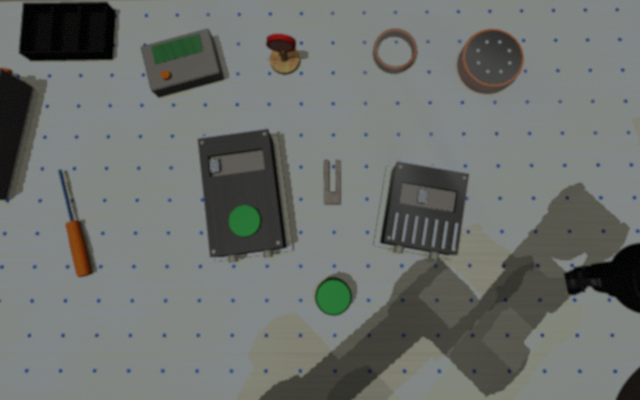

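View pics/t11c.png

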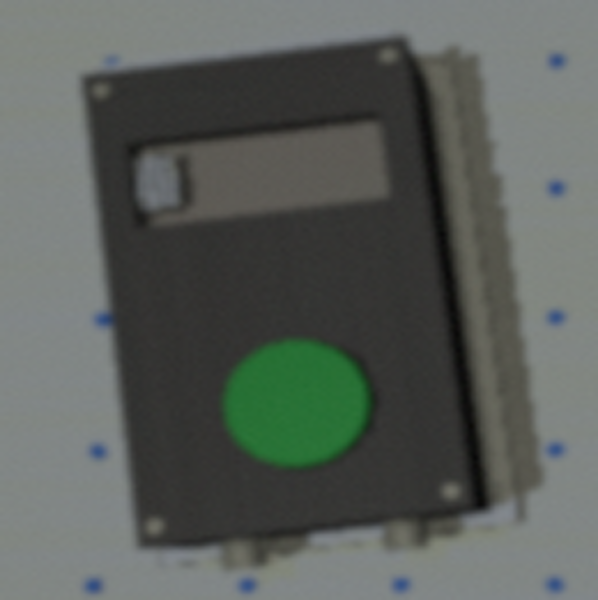

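View pics/s11.png

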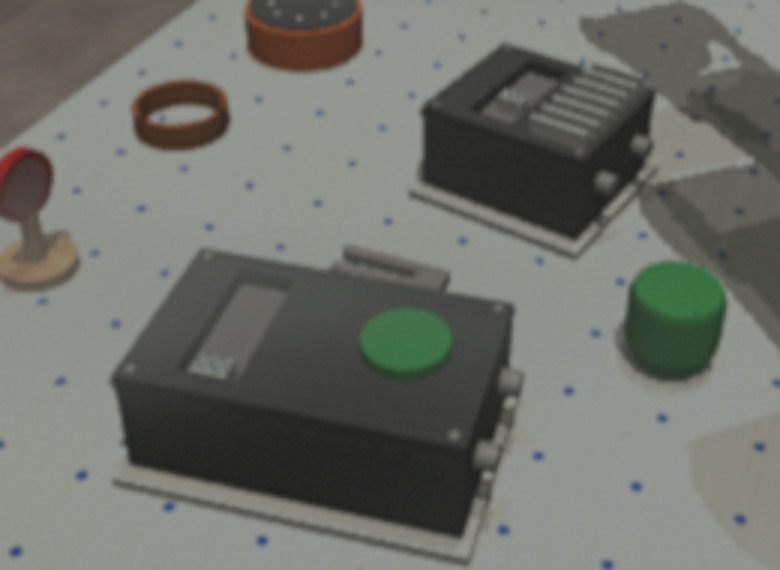

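The long laser's tab is now at the left end of its slot, crop x≈159. That is about 26.6 mm from where it started, so local y is about 37 mm, which is closed. The short laser's tab at (422,196) and the cap are unchanged, and the hand is clear.

```bash
python3 -c "
from cell import manip
print(manip.sign_off(), manip.state()['time_s'])"
```

```text
the job is handed in; nothing more can be done
the job is handed in; nothing more can be done
```

The long laser's shutter is closed: I slid its tab left with the shut fingertips until it hit its stop, lifted straight up, moved the hand away and handed the job in at about 14.9 s.

- **First try:** backing the fingers off sideways dragged the tab back to about 0.021 m. I caught this in the top view and pushed again slightly shallower. The arm stalled at the stop at the same point both times, with about 12 N sideways on the first push and 7.6 N on the second.
- **Tab position:** the last top image puts the tab centre about 37 mm from the slot centre, which is 0.030 on the joint, or closed. I did not see the blade over the aperture directly, because no camera view showed the front face.
- **Everything else:** the short laser's tab and the lens cap look unmoved, and the wrist force was about 0 with the hand well clear.

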